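# Tip a galvanised pail bottom-up on the painting rack

## Robot

A 6-joint arm with a two-finger parallel gripper is mounted at the origin on the work surface. World frame = base frame: x ahead of the robot, y to its left, z up, the work surface at z = 0. Lengths are in mm, angles in rad, forces in N, time in s.
With the tool pointing down it reaches from about 350 to 775 mm from the base axis. Payload 7.3 kg.
Tool frame: the origin (TCP) lies at the centre of the arm's flange, where the gripper is bolted on; the fingertips stand 178 mm ahead of it and the grasp point (between the pads) lies 159 mm ahead of it; z points along the fingers, y is the direction in which the jaws open and shut (so a half turn about z gives the same grasp; the last joint's range is limited). The gripper opens to 92 mm and grips with 3 to 60 N. Pads are 19 mm wide; open, the fingers measure 130 mm over their backs; the gripper's body (75 mm by 190 mm) begins 47 mm behind the grasp point.
Start: joints at [1.064, 0.342, 1.524, -0, 1.275, -0.146], TCP at [185.316, 491.209, 404.741] pointing down, gripper open.
Joint ranges: [-2.53, 2.53], [-0.77, 2.02], [0.04, 2.7], [-1, 4.14], [0.28, 2.66], [-3.11, 3.11]. Speed limits (rad/s): [2.57, 2.57, 3.14, 3.14, 3.14, 3.14].

## Interface

Orientations are given as [roll, pitch, yaw] about the fixed x, y, z axes, in that order (R = Rz(yaw) Ry(pitch) Rx(roll)).
In Python, from plant import get_obs, capture, close_job gives the robot as it stands. The module is installed in compiled form; this text tells all that it offers.
- The arm moves only by the shell command python3 -m pendant 'ROWS'. ROWS is JSON, a list of rows, each a list of 3 entries, a list of its own where there are three numbers: the shift along the tool's x, y, z in m, then the turn, a rotation vector about the tool's x, y, z in rad, then the finger opening in m, from 0 to 0.0918. In form: [[[tx, ty, tz], [wx, wy, wz], fingers], ...]. A call has 1 to 10 rows; each row is the pose to reach, as a shift and turn from the pose commanded when the call began, along the tool's axes at that moment; what a row does not reach only later rows make up. A row lasts 1/12 s, in which the tool goes at most 41.7 mm and 7.16 degrees, less where a joint would pass 70% of its speed; a pose out of reach is approached as far as the arm can. A call with a gripper value outside its range is refused whole. The fingers move at their own pace and stop on an object; the grip force is fixed at half the most. Time passes only in rows, so rows that repeat a pose let the fingers close. It gives the time, the measured TCP pose, the force and the opening at its end, in the units of the state.
- get_obs(): the state, without advancing time (a new reading comes with each control period).
- capture(name): name is "side" or "top" or "wrist"; returns a dict with "color" (480x640x3 uint8, red, green, blue), "mtx" (3x3 intrinsics, pixels), "rvec" (rotation vector, rad) and "tvec" (3), from world to camera coordinates, as OpenCV has them. Camera axes: x right, y down, z forward; pixel columns grow to the right and rows downward; lengths in mm; the calibration is good to about 2 mm. A picture is of the moment at which its call begins. There is no depth.
- close_job(): hands the job in, once; it reports no verdict.
The state is a dict: "time": time; "joint_positions": joint angles; "dq": joint speeds; "tau": joint torques, N m; "tool_pos": TCP position; "tcp_rot": TCP orientation; "contact_force": force on the tool from outside, world axes, zero at the start; "moment": the same for the moment, N m; "grip_width": finger opening in mm.
Only numpy, scipy, OpenCV 4.12 (cv2) and the standard library are available. Lean on these libraries where they do the work, as an engineer would, in place of code of your own. Each camera call takes 0.05 s, during which the arm holds its last target. There are 200 camera calls.

## Task

Turn the galvanised pail upside down on the wooden painting rack so that its bottom can be painted: finish with it standing mouth-down across both rails, slid along right up against the rack's end stop, and let go. It must not fall off the rack on the way, and the bottles, jar, tin, mug and brush around it must stay where they are.

Things in the scene. Friction and masses are not known exactly. Their poses are not given: they have to be found in the camera images.
- pail: Loose galvanised steel pail (0.2 to 0.45 kg), starting mouth-up on the open end of the rack. 120 high, tapered: outside diameter 88 at its bottom and 110 at the rim, walls and bottom 4 thick, no handle; too wide to grip across. Origin: centre of its underside; z axis points from the bottom to the mouth (up when mouth-up).
- pail_mid (a point): centre of the pail, on its axis, 60 from the bottom and from the rim
- pail_rim (a point): centre of the pail's mouth, on its axis, in the plane of the rim
- rack: Wooden painting rack fixed to the table: two parallel rails 30 wide, 430 long, 50 high, 60 apart (clear gap), along its x axis from x=-215 to +215. Origin on the table, midway between the rails, at mid-length; z up; x points from the open end to the end stop. A pail lying along the rails sinks 8 to 12 into the gap and cannot roll off. A tie 20 high joins the rails at x=-200.
- bar (a point): Middle of the top edge of the near face of the cross bar that fills the gap between the rails (rack x=45, z=50), 20 thick, flush with the rail tops. Things standing on the rails slide over it, but the sunken rim of a pail lying on its side, mouth towards the stop, catches on it, so that pushing high on the pail's bottom tips it over the bar.
- stop (a point): Middle of the end stop's face that looks towards the open end (rack x=200), at rail-top height (z=50). The stop is an upright board across the rack's end, 140 wide, 18 thick, rising 35 above the rails.
- bottle_a: bystander: slim upright paint bottle, 40 dia x 120 high; origin at the centre of its underside
- bottle_b: bystander: upright paint bottle, 48 dia x 140 high; origin at the centre of its underside
- jar: bystander: low glass jar with a metal lid, 60 dia x 60 high; origin at the centre of its underside
- tin: bystander: closed metal tin, 72 dia x 85 high; origin at the centre of its underside
- mug: bystander: white mug holding three brushes, 72 dia, mug 95 high, brushes to 180; origin at the centre of its underside
- brush: bystander: paint brush lying on the table on the robot's side of the rack, 190 long; origin at the middle of its underside
Mind the look-alikes: they are no part of the job. What is shaped like the pail but pink or red is not meant.

How it is judged (in metres and radians):
At the end, for the whole second after the job is handed in: The pail stands still and level, mouth-down (within 0.09 rad) on both rails (centre within 18 mm of the rack's centre line), its rim within 8 mm of the end stop (angle between pail's own z axis and vertical above 3.05 rad and z of pail_mid in the frame of rack between 0.105 and 0.115 m and x of pail_mid in the frame of rack between 0.137 and 0.149 m and y of pail_mid in the frame of rack between -0.018 and 0.018 m and linear speed of pail below 0.02 m/s); the robot touches nothing.
It fails at once if the pail falls off the rack (height (world z) of pail_mid below 0.065 m).
It fails at once if a bottle, the jar, the tin, the mug or the brush is moved more than 25 mm (distance of any of bottle_a, bottle_b, jar, tin, mug, brush from where it was at the start of the episode above 0.025 m).
It also fails if it takes over 64 s, if anything falls off the work surface, if the arm or the gripper's body presses on something with over 40 N, if the wrist force passes 120 N, or if a joint passes its speed limit or range.

## Working session

There is one attempt and no reset: what is moved stays moved. The work goes in short steps, Python scripts to look and compute and a shell command to move; the robot and the scene stay as the last step left them, time stands still between calls to the robot, and variables do not carry over. Pictures are saved under pics/ and viewed, about 8 in all and at most 12, crops included, and the job is handed in when it is done.

```bash
mkdir -p pics; python3 - <<'E'
from plant import *
import cv2,json
o=get_obs();print(o)
for n in("top","side"):
    c=capture(n);cv2.imwrite(f"pics/{n}0.png",c["color"][:,:,::-1]);print(n,c["mtx"].tolist(),c["rvec"],c["tvec"])
E
```

```text
{'time': 0.0, 'joint_positions': array([ 1.06399478e+00,  3.42705996e-01,  1.52501907e+00,  1.18455662e-05,
        1.27538482e+00, -1.46001539e-01]), 'dq': array([ 4.26632643e-04, -1.12838237e-03, -4.80692036e-05,  7.96628081e-04,
        2.24201432e-04,  2.50180640e-03]), 'tau': array([-2.88357387e-04, -4.31234694e+01, -2.44220406e+01,  7.18011567e-02,
        5.60596038e-02, -1.78287419e-04]), 'tool_pos': array([185.24830736, 491.084963  , 404.0527185 ]), 'tcp_rot': array([-3.14009321e+00, -2.31938783e-04,  2.78078901e+00]), 'contact_force': array([0.16461595, 0.66786552, 0.47583571]), 'moment': array([-0.04113072,  0.02361985, -0.06347189]), 'grip_width': 92.07223534549027}
top [[456.70875167923606, 0.0, 318.45548305937865], [0.0, 456.70875167923606, 236.5917049310418], [0.0, 0.0, 1.0]] [ 2.11078443 -2.13868453  0.18668072] [ 29.8629756  551.94900505 941.25924033]
side [[456.7884094464006, 0.0, 315.2743394059225], [0.0, 456.7884094464006, 240.87703168405196], [0.0, 0.0, 1.0]] [ 0.23164309 -2.80657459  1.25928295] [ 551.60353616  138.74543584 1016.96970192]
```

View pics/top0.png

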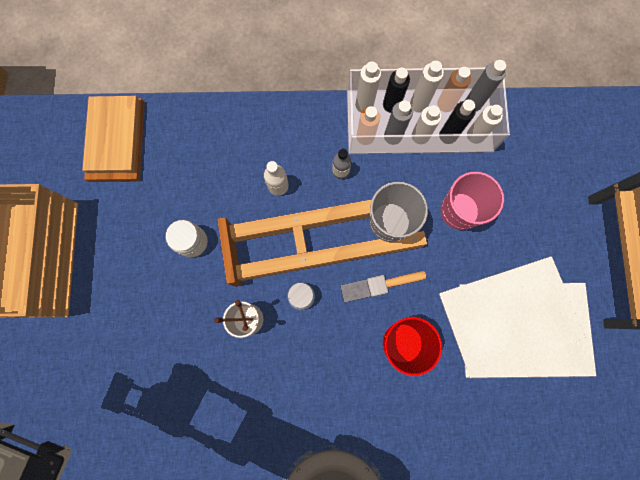

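View pics/side0.png

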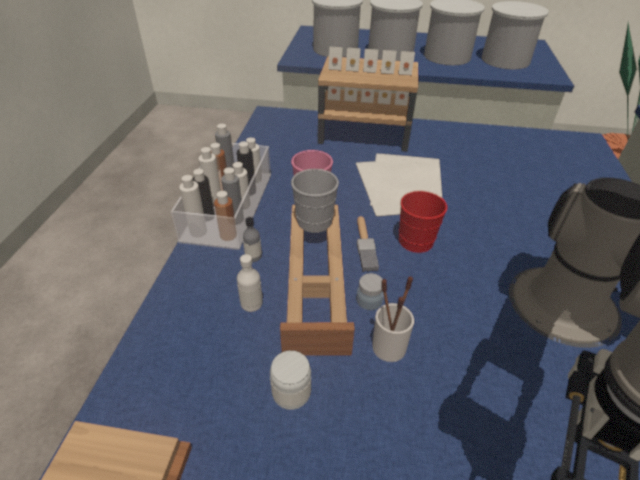

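Candidates (top view pixels): the grey pail at (398,212), a pink one at (472,200) and a red one at (413,346). The grey one standing on the rack's open end is the one meant. I'll confirm that in an enlarged crop and measure.

```bash
cat > h.py <<'E'
import numpy as np,cv2
from plant import *
def ray(c,px,z):
    n=cv2.undistortPoints(np.array([[px]],float),c["mtx"],None)[0,0]
    R=cv2.Rodrigues(c["rvec"])[0];o=-R.T@np.ravel(c["tvec"]);d=R.T@np.array([*n,1])
    return (o+d*(z-o[2])/d[2])
def proj(c,P): return cv2.projectPoints(np.array(P,float).reshape(-1,1,3),c["rvec"],c["tvec"],c["mtx"],None)[0][:,0]
def save(n,im,box=None,s=1):
    if box: im=im[box[1]:box[3],box[0]:box[2]]
    cv2.imwrite(f"pics/{n}.png",cv2.resize(im[:,:,::-1],None,fx=s,fy=s,interpolation=cv2.INTER_CUBIC))
E
python3 - <<'E'
from h import *
c=capture("top");im=c["color"];save("crop1",im,(205,150,445,300),3.3)
hsv=cv2.cvtColor(im,cv2.COLOR_RGB2HSV)
# grey, low saturation near pail
m=((hsv[...,1]<60)&(hsv[...,2]>40)).astype(np.uint8)*255;w=np.zeros_like(m);w[175:250,362:436]=m[175:250,362:436]
w=cv2.morphologyEx(w,cv2.MORPH_OPEN,np.ones((3,3)))
k=max(cv2.findContours(w,0,1)[0],key=cv2.contourArea);h=cv2.convexHull(k);e=cv2.fitEllipse(h);print("pail ellipse",e,cv2.boundingRect(k))
p=ray(c,e[0],170);print("rim centre",p, [ray(c,(e[0][0]+s*28,e[0][1]),170) for s in(-1,1)])
# wood
m=((hsv[...,0]<20)&(hsv[...,1]>90)&(hsv[...,2]>70)).astype(np.uint8)*255;w=np.zeros_like(m);w[190:290,210:430]=m[190:290,210:430]
cols=[]
for u in range(245,360,8):
    v=np.flatnonzero(w[:,u]); cols.append((u,v.min(),v.max()))
cols=np.array(cols);
for j in(1,2):
    P=np.array([ray(c,(r[0],r[j]),50) for r in cols]);a=np.polyfit(P[:,1],P[:,0],1);print(j,a,np.abs(np.polyval(a,P[:,1])-P[:,0]).max())
k=max(cv2.findContours(w,0,1)[0],key=cv2.contourArea);print(cv2.approxPolyDP(cv2.convexHull(k),3,True)[:,0].tolist())
for n,px,z in[("mug",(243,319),95),("jar",(301,296),60),("tin",(183,236),85),("botA",(341,155),120),("botB",(271,168),140)]:print(n,ray(c,px,z).round())
E
```

```text
pail ellipse ((397.001220703125, 211.3003387451172), (57.3471565246582, 62.48089599609375), 45.1400032043457) (370, 182, 58, 60)
rim centre [ 577.71762307 -129.30707958  170.        ] [array([578.47269761, -75.57495823, 170.        ]), array([ 576.96313265, -182.99763379,  170.        ])]
1 [-1.70417136e-01  6.17113795e+02] 1.054101817479932
2 [-1.69352651e-01  4.93525198e+02] 1.0028805260294007
[[426, 240], [420, 247], [233, 285], [226, 279], [218, 219], [371, 200], [423, 231]]
mug [378. 176.  95.]
jar [424.  61.  60.]
tin [551. 306.  85.]
botA [712. -27. 120.]
botB [678. 117. 140.]
```

View pics/crop1.png

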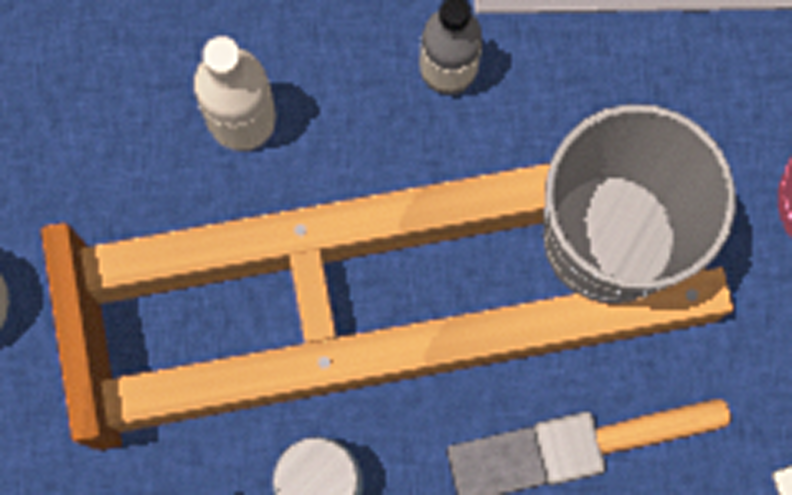

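The crop shows the grey pail mouth-up on the open end of the rack (rim centre about crop (640,197), which is image (399,210)). The pink and red ones are off the rack. The bar's near edge is at crop (328,294).

```bash
python3 - <<'E'
from h import *
c=capture("top")
P=lambda u,v,z:ray(c,(205+u/3.3,150+v/3.3),z)[:2]
th=np.arctan(.17);u=np.array([-np.sin(th),np.cos(th)]);n=np.array([-np.cos(th),-np.sin(th)])
bar=P(328,294,50);print("bar",bar)
base=np.array([555.8,0]);t=(bar-base)@u;o=base+u*(t-45);print("rack origin",o,"yaw",np.arctan2(u[1],u[0]),u,"bar y",(bar-base)@n)
for nm,p in[("rail end",P(733,300,50)),("stop top edge near-right, z85",P(70,225,85)),("stop top right low",P(102,440,85)),("rail start",P(98,245,50)),("railstart2",P(122,378,50)),("pail",P(640,197,170)),("mug",np.array([378,176])),("jar",np.array([424,61])),("botA",np.array([712,-27])),("botB",np.array([678,117]))]:
    d=p-o;print(nm,p.round(),"rack",(d@u).round(1),(d@n).round(1))
E
python3 -m pendant '[[[0,0,-0.04],[0,0,0],0.0918],[[0,0,-0.05],[0,0,0],0.0918]]'
```

```text
bar [547.19563449  53.17264688]
rack origin [554.31466521   8.73726347] yaw 1.7391864839424265 [-0.16759549  0.98585585] bar y -0.4288319757271992
rail end [ 540. -212.] rack -215.5 51.6
stop top edge near-right, z85 [588. 217.] rack 199.3 -68.1
stop top right low [451. 193.] rack 199.5 71.4
rail start [582. 205.] rack 189.0 -60.4
railstart2 [493. 188.] rack 186.6 30.0
pail [ 581. -133.] rack -144.3 -2.4
mug [378 176] rack 194.4 145.8
jar [424  61] rack 73.4 119.7
botA [712 -27] rack -61.7 -149.5
botB [678 117] rack 86.0 -140.1
time: 0.37
tool_pos: [185.5, 491.5, 458.4]
tcp_rot: [3.137, 0.001, 2.781]
contact_force: [0.8, 0.4, 1.3]
grip_width: 91.6
```

```bash
cat >> h.py <<'E'
from scipy.spatial.transform import Rotation as Ro
O=np.array([554.3,8.7,0]);U=np.array([-.1676,.9859,0]);N=np.array([-.9859,-.1676,0]);K=np.array([0,0,1.])
def plan(rx,ry,z,a,off=159):
    "shift (m) and turn to put the point `off` ahead of TCP at rack (rx,ry,z), tool tilted a from down toward -rack x"
    Z=-np.cos(a)*K-np.sin(a)*U;Y=np.cos(a)*U-np.sin(a)*K;T=np.c_[N,Y,Z]
    s=get_obs();C=Ro.from_euler("xyz",s["tcp_rot"]).as_matrix()
    p=O+U*rx+N*ry+K*z-Z*off
    print("t",s["time"],"tgt tcp",p.round(),"shift",(C.T@(p-s["tool_pos"])/1e3).round(4),"turn",Ro.from_matrix(C.T@T).as_rotvec().round(3))
def rackpos(off=159):
    s=get_obs();C=Ro.from_euler("xyz",s["tcp_rot"]).as_matrix();d=s["tool_pos"]+C[:,2]*off-O
    print("point rack",(d@U).round(1),(d@N).round(1),d[2].round(1),"tilt",np.arctan2(-C[:,2]@U,-C[2,2]).round(3),"F",s["contact_force"].round(1),"q",s["joint_positions"].round(2),"w",s["grip_width"].round(1),"t",s["time"])
E
python3 -c "
from h import *
plan(-196,-2,250,-.09)"
```

```text
t 0.3667 tgt tcp [ 592. -198.  408.] shift [-0.6234 -0.5023  0.0482] turn [-0.084  0.026 -0.529]
```

```bash
python3 -m pendant '[[[-0.623,-0.502,0.02],[-0.084,0.026,-0.529],0.0918],[[-0.623,-0.502,0.02],[-0.084,0.026,-0.529],0.0918],[[-0.623,-0.502,0.02],[-0.084,0.026,-0.529],0.0918],[[-0.623,-0.502,0.02],[-0.084,0.026,-0.529],0.0918],[[-0.623,-0.502,0.02],[-0.084,0.026,-0.529],0.0918],[[-0.623,-0.502,0.02],[-0.084,0.026,-0.529],0.0918],[[-0.623,-0.502,0.02],[-0.084,0.026,-0.529],0.0918],[[-0.623,-0.502,0.02],[-0.084,0.026,-0.529],0.0918],[[-0.623,-0.502,0.02],[-0.084,0.026,-0.529],0.0918],[[-0.623,-0.502,0.02],[-0.084,0.026,-0.529],0.0918]]'; python3 -c "
from h import *
plan(-196,-2,250,-.09);rackpos()"
```

```text
time: 1.2
tool_pos: [383.0, 155.6, 445.6]
tcp_rot: [3.055, -0.001, -2.973]
contact_force: [1.2, 0.2, -0.2]
grip_width: 91.7
t 1.2 tgt tcp [ 592. -198.  408.] shift [-0.1462 -0.3856  0.0035] turn [-0.003 -0.001  0.   ]Traceback (most recent call last):
  File "<string>", line 3, in <module>
    plan(-196,-2,250,-.09);rackpos()
                           ~~~~~~~^^
  File "h.py", line 21, in rackpos
    print("point rack",(d@U).round(1),(d@N).round(1),d[2].round(1),"tilt",np.arctan2(-C[:,2]@U,-C[2,2]).round(3),"F",s["contact_force"].round(1),"q",s["joint_positions"].round(2),"w",s["grip_width"].round(1),"t",s["time"])
                                                                                                                                                                                       ^^^^^^^^^^^^^^^^^^^^^
AttributeError: 'float' object has no attribute 'round'
```

```bash
sed -i 's/s\["grip_width"\].round(1)/round(s["grip_width"],1)/' h.py; python3 -m pendant '[[[-0.146,-0.386,0],[0,0,0],0.0918],[[-0.146,-0.386,0],[0,0,0],0.0918],[[-0.146,-0.386,0],[0,0,0],0.0918],[[-0.146,-0.386,0],[0,0,0],0.0918],[[-0.146,-0.386,0],[0,0,0],0.0918],[[-0.146,-0.386,0],[0,0,0],0.0918],[[-0.146,-0.386,0],[0,0,0],0.0918],[[-0.146,-0.386,0],[0,0,0],0.0918],[[-0.146,-0.386,0],[0,0,0],0.0918],[[-0.146,-0.386,0],[0,0,0],0.0918]]'; python3 -m pendant '[[[0,0,0],[0,0,0],0.0918],[[0,0,0],[0,0,0],0.0918]]'; python3 -c "
from h import *
rackpos();plan(-196,-2,156,-.09);plan(-196,-2,250,1.1)
c=capture('wrist');save('w1',c['color'])
print(proj(c,[O+U*-145+N*-2+K*170,O+U*-196+N*-2+K*156]))"
```

```text
time: 2.03
tool_pos: [591.7, -199.5, 410.9]
tcp_rot: [3.055, -0.003, -2.974]
contact_force: [0.9, 0.5, 0.2]
grip_width: 91.8
time: 2.2
tool_pos: [591.4, -199.0, 409.7]
tcp_rot: [3.054, -0.004, -2.976]
contact_force: [-0.1, 0.5, -1.1]
grip_width: 92.0
point rack -197.0 -1.1 251.3 tilt -0.088 F [-0.1  0.5 -1.1] q [-0.46  0.54  1.2   0.07  1.46 -2.21] w 92.0 t 2.2
t 2.2 tgt tcp [ 592. -198.  314.] shift [-0.0007 -0.0077  0.095 ] turn [-0.002 -0.004 -0.003]
t 2.2 tgt tcp [565. -44. 322.] shift [-0.0003  0.1484  0.101 ] turn [ 1.188 -0.005  0.   ]
[[390.84885587 256.50345656]
 [303.48787114 252.08146883]]
```

View pics/w1.png

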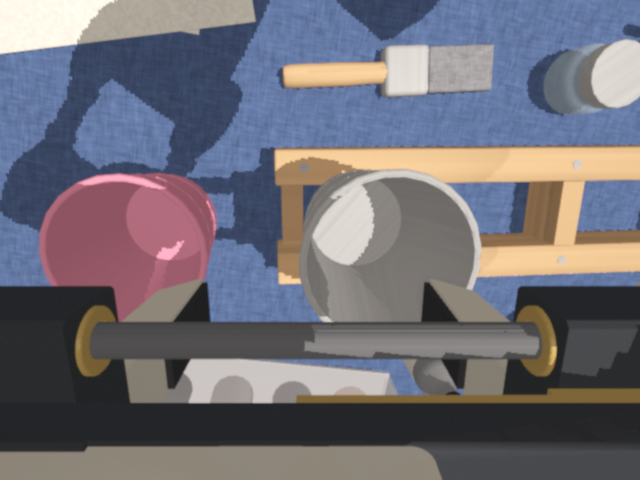

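The wrist view matches: the pail's rim spans columns 300–480, so its centre is about 390, and I predicted 391. The pink rim ends at column 215. Before gripping I'll test the tilt in free air.

```bash
python3 -m pendant '[[[0,0.02,0.0],[0.12,0,0],0.0918],[[0,0.04,0.01],[0.24,0,0],0.0918],[[0,0.06,0.02],[0.36,0,0],0.0918],[[0,0.08,0.03],[0.48,0,0],0.0918],[[0,0.1,0.04],[0.6,0,0],0.0918],[[0,0.12,0.05],[0.72,0,0],0.0918],[[0,0.14,0.06],[0.84,0,0],0.0918],[[0,0.15,0.06],[0.96,0,0],0.0918],[[0,0.15,0.06],[1.08,0,0],0.0918],[[0,0.15,0.06],[1.19,0,0],0.0918]]'; python3 -m pendant '[[[0,0,0],[0,0,0],0.0918],[[0,0,0],[0,0,0],0.0918]]';python3 -c "
from h import *
rackpos();plan(-196,-2,250,-.09)"
```

```text
time: 3.08
tool_pos: [583.4, -35.8, 403.8]
tcp_rot: [-2.208, -0.025, -3.004]
contact_force: [0.3, -0.5, 0.5]
grip_width: 91.9
time: 3.25
tool_pos: [583.2, -37.7, 402.5]
tcp_rot: [-2.211, -0.023, -3.006]
contact_force: [-0.2, -0.2, -0.3]
grip_width: 91.5
point rack -178.0 -14.3 307.6 tilt 0.93 F [-0.2 -0.2 -0.3] q [-0.    0.48  1.47 -0.99  1.25 -1.35] w 91.5 t 3.25
t 3.25 tgt tcp [ 592. -198.  408.] shift [ 0.0137 -0.1001  0.1252] turn [-1.02  -0.036 -0.021]
```

```bash
python3 -m pendant '[[[0.014,-0.04,0.05],[-0.12,0,0],0.0918],[[0.014,-0.1,0.125],[-0.24,-0.01,0],0.0918],[[0.014,-0.1,0.125],[-0.36,-0.02,0],0.0918],[[0.014,-0.1,0.125],[-0.48,-0.02,0],0.0918],[[0.014,-0.1,0.125],[-0.6,-0.02,-0.01],0.0918],[[0.014,-0.1,0.125],[-0.72,-0.03,-0.01],0.0918],[[0.014,-0.1,0.125],[-0.84,-0.03,-0.02],0.0918],[[0.014,-0.1,0.125],[-0.96,-0.036,-0.021],0.0918],[[0.014,-0.1,0.125],[-1.02,-0.036,-0.021],0.0918],[[0.014,-0.1,0.125],[-1.02,-0.036,-0.021],0.0918]]'; python3 -m pendant '[[[0,0,0],[0,0,0],0.0918],[[0,0,0],[0,0,0],0.0918]]';python3 -c "
from h import *
rackpos();plan(-196,-2,156,-.09)"
```

```text
time: 4.08
tool_pos: [590.6, -200.2, 406.8]
tcp_rot: [3.049, -0.004, -2.978]
contact_force: [0.3, 0.3, -0.4]
grip_width: 91.8
time: 4.25
tool_pos: [591.0, -199.1, 407.5]
tcp_rot: [3.054, -0.003, -2.976]
contact_force: [-0.4, -0.4, -0.5]
grip_width: 91.6
point rack -197.2 -0.9 249.1 tilt -0.087 F [-0.4 -0.4 -0.5] q [-0.46  0.54  1.2   0.07  1.45 -2.21] w 91.6 t 4.25
t 4.25 tgt tcp [ 592. -198.  314.] shift [-0.0009 -0.0074  0.0928] turn [-0.003 -0.003 -0.003]
```

```bash
python3 -m pendant '[[[-0.001,-0.002,0.025],[0,0,0],0.0918],[[-0.001,-0.004,0.05],[0,0,0],0.0918],[[-0.001,-0.006,0.075],[0,0,0],0.0918],[[-0.001,-0.007,0.093],[0,0,0],0.0918],[[-0.001,-0.007,0.093],[0,0,0],0.0918]]';  python3 -m pendant '[[[0,0,0],[0,0,0],0.04],[[0,0,0],[0,0,0],0.02],[[0,0,0],[0,0,0],0.01],[[0,0,0],[0,0,0],0],[[0,0,0],[0,0,0],0],[[0,0,0],[0,0,0],0],[[0,0,0],[0,0,0],0],[[0,0,0],[0,0,0],0],[[0,0,0],[0,0,0],0],[[0,0,0],[0,0,0],0]]';python3 -c "
from h import *
rackpos()
c=capture('side');save('s2',c['color'],(200,120,460,380),2.3)"
```

```text
time: 4.67
tool_pos: [590.9, -196.8, 310.4]
tcp_rot: [3.049, -0.009, -2.974]
contact_force: [-0.6, 1.5, -0.7]
grip_width: 91.9
time: 5.5
tool_pos: [592.0, -198.0, 314.6]
tcp_rot: [3.053, -0.003, -2.975]
contact_force: [0.2, -0.2, 0.1]
grip_width: 29.5
point rack -195.9 -2.1 156.2 tilt -0.089 F [ 0.2 -0.2  0.1] q [-0.46  0.61  1.34  0.07  1.25 -2.22] w 29.5 t 5.5
```

View pics/s2.png

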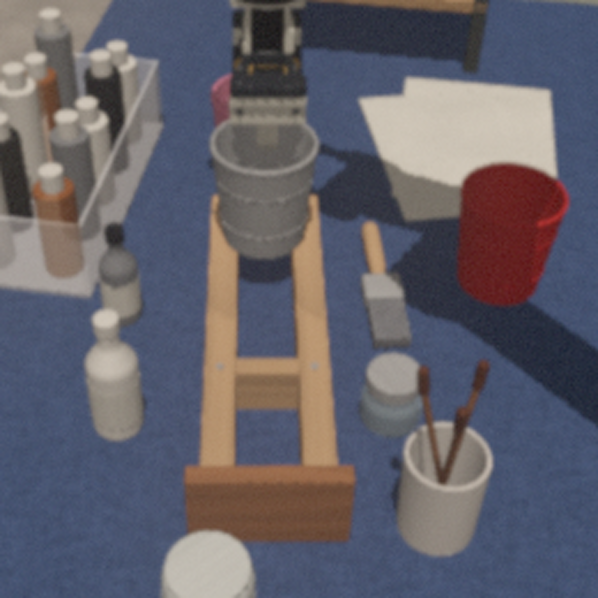

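The gripper straddles the pail's far wall, and the inner finger is visible inside the mouth at crop (268,130). It's still closing.

```bash
python3 -m pendant '[[[0,0,0],[0,0,0],0],[[0,0,0],[0,0,0],0],[[0,0,0],[0,0,0],0],[[0,0,0],[0,0,0],0],[[0,0,0],[0,0,0],0],[[0,0,0],[0,0,0],0],[[0,0,0],[0,0,0],0],[[0,0,0],[0,0,0],0]]';python3 -c "
from h import *
rackpos()
for th in (.2,.4,.6,.8,1.0):
    x,z=-95,106; plan(-101+x*np.cos(th)+z*np.sin(th),-2,53-x*np.sin(th)+z*np.cos(th),-.09+th)"
```

```text
time: 6.22
tool_pos: [592.0, -197.7, 314.9]
tcp_rot: [3.052, -0.002, -2.975]
contact_force: [0.0, 2.8, 4.5]
grip_width: 4.1
point rack -195.6 -2.3 156.5 tilt -0.089 F [0.  2.8 4.5] q [-0.46  0.61  1.34  0.07  1.25 -2.22] w 4.1 t 6.2167
t 6.2167 tgt tcp [ 582. -144.  334.] shift [ 0.0008  0.0557 -0.014 ] turn [ 0.199 -0.002 -0.002]
t 6.2167 tgt tcp [573. -88. 339.] shift [ 0.0009  0.1128 -0.0142] turn [ 0.399 -0.002 -0.002]
t 6.2167 tgt tcp [563. -32. 333.] shift [ 0.001   0.1688 -0.003 ] turn [ 0.599 -0.003 -0.002]
t 6.2167 tgt tcp [554.  21. 316.] shift [0.0011 0.2215 0.0191] turn [ 0.799 -0.003 -0.001]
t 6.2167 tgt tcp [546.  71. 288.] shift [0.0011 0.2687 0.0512] turn [ 0.999 -0.003 -0.001]
```

```bash
python3 -m pendant '[[[0,0.002,-0.004],[0,0,0],0],[[0.001,0.028,-0.01],[0.1,0,0],0],[[0.001,0.056,-0.014],[0.2,0,0],0],[[0.001,0.084,-0.015],[0.3,0,0],0],[[0.001,0.113,-0.014],[0.4,0,0],0],[[0.001,0.141,-0.01],[0.5,0,0],0],[[0.001,0.169,-0.003],[0.6,0,0],0],[[0.001,0.195,0.007],[0.7,0,0],0],[[0.001,0.221,0.019],[0.8,0,0],0],[[0.001,0.221,0.019],[0.8,0,0],0]]';python3 -c "
from h import *
rackpos();th=1.0
x,z=-95,106; plan(-101+x*np.cos(th)+z*np.sin(th),-2,51-x*np.sin(th)+z*np.cos(th),-.09+th)"
```

```text
time: 7.05
tool_pos: [552.9, 25.1, 312.5]
tcp_rot: [-2.427, -0.006, -2.969]
contact_force: [-2.2, 0.8, -3.5]
grip_width: 3.6
point rack -87.7 -1.0 192.4 tilt 0.714 F [-2.2  0.8 -3.5] q [ 0.07  0.52  1.62 -0.82  1.09 -1.24] w 3.6 t 7.05
t 7.05 tgt tcp [546.  71. 286.] shift [-0.0009  0.0523 -0.0099] turn [ 0.196 -0.002  0.007]
```

```bash
python3 -m pendant '[[[0,0.014,-0.002],[0.05,0,0],0],[[0,0.027,-0.004],[0.1,0,0],0],[[0,0.04,-0.007],[0.15,0,0],0],[[0,0.053,-0.01],[0.2,0,0],0],[[0,0.053,-0.01],[0.2,0,0],0],[[0,0.053,-0.01],[0.2,0,0],0]]';python3 -c "
from h import *
rackpos()
c=capture('side');save('s3',c['color'],(200,120,460,380),2.3)"
```

```text
time: 7.55
tool_pos: [548.9, 69.1, 291.1]
tcp_rot: [-2.24, -0.008, -2.979]
contact_force: [-0.1, -0.3, -2.6]
grip_width: 3.7
point rack -64.2 -3.3 192.4 tilt 0.901 F [-0.1 -0.3 -2.6] q [ 0.19  0.59  1.63 -1.    1.21 -1.03] w 3.7 t 7.55
```

View pics/s3.png

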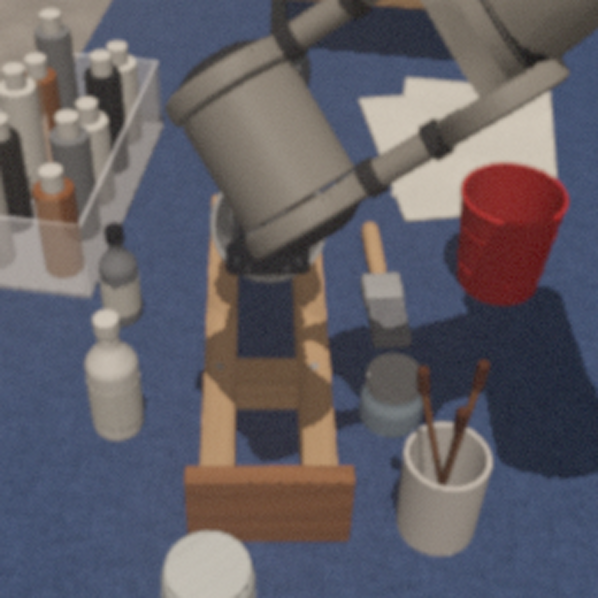

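The pail is tilted about 57°, held under the wrist, with its lower edge just above the rails. I'll release it gradually so it leans down on the inner finger, then back off towards the stop.

```bash
python3 -m pendant '[[[0,0.003,0.0025],[0,0,0],0],[[0,0.003,0.0025],[0,0,0],0.03],[[0,0.003,0.0025],[0,0,0],0.03],[[0,0.003,0.0025],[0,0,0],0.03],[[0,0.003,0.0025],[0,0,0],0.06],[[0,0.006,-0.001],[0,0,0],0.06],[[0,0.009,-0.005],[0,0,0],0.06],[[0,0.012,-0.009],[0,0,0],0.06],[[0,0.015,-0.013],[0,0,0],0.06],[[0,0.018,-0.016],[0,0,0],0.06]]';python3 -c "
from h import *
rackpos()
c=capture('side');save('s4',c['color'],(200,120,460,380),2.3)"
```

```text
time: 8.43
tool_pos: [544.7, 93.3, 287.5]
tcp_rot: [-2.239, -0.006, -2.98]
contact_force: [-0.2, -0.3, -0.7]
grip_width: 58.0
point rack -39.7 -3.2 189.0 tilt 0.902 F [-0.2 -0.3 -0.7] q [ 0.23  0.6   1.62 -0.98  1.24 -1.01] w 58.0 t 8.4333
```

View pics/s4.png

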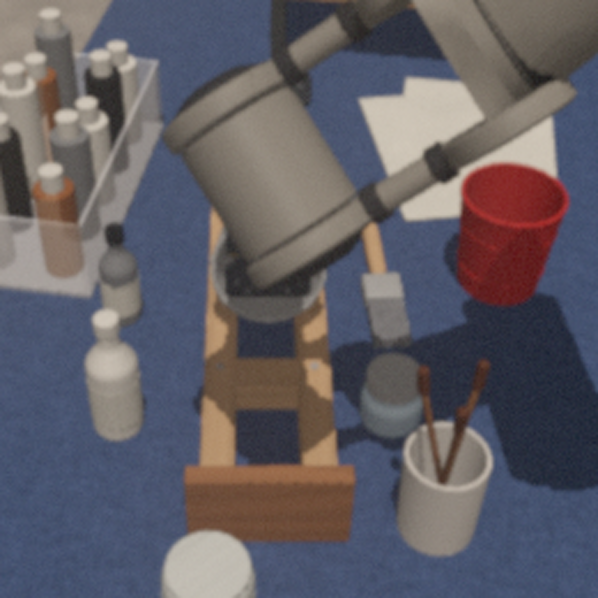

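```bash
python3 -m pendant '[[[0,0.012,-0.015],[0,0,0],0.06],[[0,0.024,-0.03],[0,0,0],0.06],[[0,0.036,-0.046],[0,0,0],0.06],[[0,0.048,-0.062],[0,0,0],0.06],[[0,0.06,-0.077],[0,0,0],0.06],[[0,0.06,-0.077],[0,0,0],0.06]]';python3 -m pendant '[[[0,-0.02,-0.025],[0,0,0],0.06],[[0,-0.04,-0.05],[0,0,0],0.06],[[0,-0.06,-0.075],[-0.1,0,0],0.06],[[0,-0.08,-0.1],[-0.2,0,0],0.06],[[0,-0.08,-0.1],[-0.3,0,0],0.06],[[0,-0.08,-0.1],[-0.4,0,0],0.03],[[0,-0.08,-0.1],[-0.5,0,0],0],[[0,-0.08,-0.1],[-0.6,0,0],0],[[0,-0.08,-0.1],[-0.7,0,0],0],[[0,-0.08,-0.1],[-0.8,0,0],0]]';python3 -c "
from h import *
rackpos()
plan(-150,-2,330,0)
c=capture('side');save('s5',c['color'],(200,120,460,380),2.3)
c=capture('top');save('t5',c['color'],(205,120,485,330),2.85)"
```

```text
time: 8.98
tool_pos: [528.7, 191.8, 288.2]
tcp_rot: [-2.24, -0.006, -2.977]
contact_force: [-0.6, 0.2, -0.0]
grip_width: 59.7
time: 9.82
tool_pos: [525.3, 217.0, 413.2]
tcp_rot: [-3.043, -0.006, -2.981]
contact_force: [-0.4, -0.6, 0.3]
grip_width: 31.1
point rack 194.6 -5.3 255.0 tilt 0.098 F [-0.4 -0.6  0.3] q [ 0.28  0.42  1.38 -0.1   1.36 -1.43] w 31.1 t 9.8167
t 9.8167 tgt tcp [ 581. -139.  489.] shift [ 0.002 -0.366 -0.04 ] turn [-0.098 -0.006 -0.007]
```

View pics/s5.png

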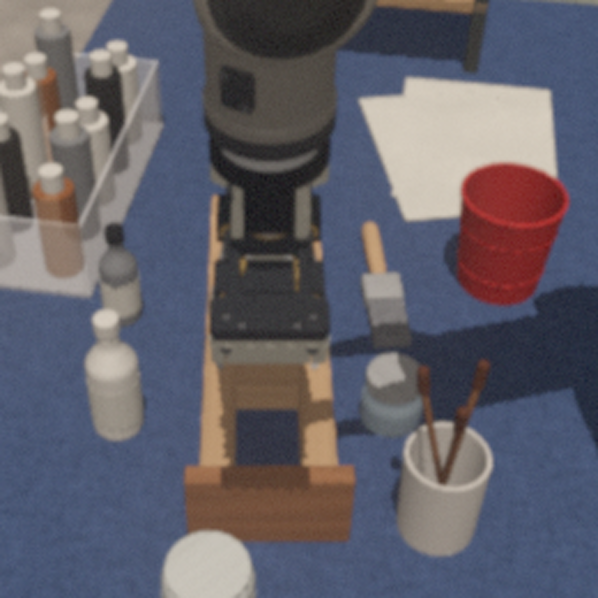

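The gripper hides the pail in the side view, but the bystanders all look unmoved. I'll use the top view next.

View pics/t5.png

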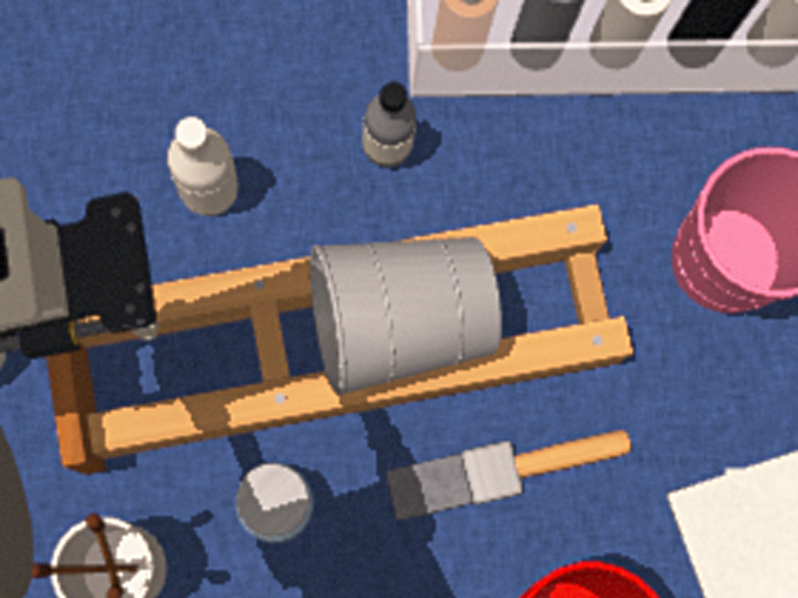

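Top view: the pail lies along the rails with its mouth towards the stop. Its bottom edge is at crop x≈498, its rim at x≈315–345, and the bar at (270,340) is ahead of it. Next I push from behind.

```bash
python3 -m pendant '[[[0,-0.04,-0.008],[-0.1,0,0],0],[[0,-0.08,-0.016],[-0.1,0,0],0],[[0,-0.12,-0.02],[-0.1,0,0],0],[[0,-0.16,-0.024],[-0.1,0,0],0],[[0,-0.2,-0.028],[-0.1,0,0],0],[[0,-0.24,-0.03],[-0.1,0,0],0],[[0,-0.28,-0.03],[-0.1,0,0],0],[[0,-0.32,-0.03],[-0.1,0,0],0],[[0,-0.35,-0.03],[-0.1,0,0],0],[[0,-0.35,-0.03],[-0.1,0,0],0]]'; python3 -c "
from h import *
c=capture('top')
for nm,p,z in(('bottom top',(488,245),90),('bottom mid',(500,310),95),('rim up',(318,250),105),('rim low',(345,390),105),('rim top',(328,315),150)):
    q=ray(c,(205+p[0]/2.85,120+p[1]/2.85),z)-O;print(nm,q@U,q@N)
rackpos(178);plan(-135,-2,118,0,178)"
```

```text
time: 10.75
tool_pos: [581.3, -128.7, 478.2]
tcp_rot: [-3.133, -0.009, -2.987]
contact_force: [-0.2, 0.2, -0.7]
grip_width: 0.2
bottom top -116.29775494439752 -35.58006957090409
bottom mid -114.19690851834486 14.834121834168375
rim up 8.40518230178408 -50.943832362726816
rim low 7.87252690310313 53.495655224997286
rim top 11.427287348456723 6.422759418841292
point rack -138.3 -2.1 299.9 tilt 0.005 F [-0.5 -0.4 -0.4] q [-0.34  0.44  1.18 -0.01  1.53 -2.07] w -0.1 t 10.8
t 10.8 tgt tcp [ 579. -124.  296.] shift [1.000e-04 3.300e-03 1.819e-01] turn [-0.006 -0.009 -0.012]
```

```bash
python3 -m pendant '[[[0,-0.004,0.04],[0,0,-0.01],0],[[0,-0.004,0.08],[0,0,-0.01],0],[[0,-0.004,0.12],[0,0,-0.01],0],[[0,-0.004,0.16],[0,0,-0.01],0],[[0,-0.004,0.184],[0,0,-0.01],0],[[0,-0.004,0.184],[0,0,-0.01],0]]';python3 -m pendant '[[[0,0.01,0],[0,0,0],0],[[0,0.02,0],[0,0,0],0],[[0,0.03,0],[0,0,0],0],[[0,0.04,0],[0,0,0],0],[[0,0.05,0],[0,0,0],0],[[0,0.056,0],[0,0,0],0],[[0,0.056,0],[0,0,0],0]]'; python3 -c "
from h import *
rackpos(178)"
```

```text
time: 11.3
tool_pos: [578.8, -125.8, 288.6]
tcp_rot: [3.14, -0.018, -2.969]
contact_force: [-1.2, 0.6, -0.0]
grip_width: 0.2
time: 11.88
tool_pos: [573.3, -75.4, 300.5]
tcp_rot: [-3.123, 0.006, -2.969]
contact_force: [3.3, -24.2, 15.9]
grip_width: 0.4
point rack -89.4 -5.7 122.5 tilt 0.018 F [  3.3 -24.2  15.9] q [-0.26  0.53  1.52 -0.02  1.07 -2.  ] w 0.4 t 11.8833
```

The push at constant height locks: the tool gets 24 N back and 16 N upwards, so friction is holding the pail's bottom down. I'll follow the arc about the bar instead, moving up as well as forward.

```bash
python3 -m pendant '[[[0,-0.003,-0.006],[0,0,0],0],[[0,0.003,-0.012],[0,0,0],0],[[0,0.009,-0.018],[0,0,0],0],[[0,0.019,-0.029],[0,0,0],0],[[0,0.03,-0.038],[0,0,0],0],[[0,0.041,-0.046],[0,0,0],0],[[0,0.041,-0.046],[0,0,0],0]]'; python3 -c "
from h import *
rackpos(178)
c=capture('side');save('s6',c['color'],(200,120,460,380),2.3)"
```

```text
time: 12.47
tool_pos: [564.3, -29.1, 342.5]
tcp_rot: [-3.139, -0.004, -2.968]
contact_force: [0.3, -0.1, -0.0]
grip_width: 0.6
point rack -39.4 -2.9 164.5 tilt 0.003 F [ 0.3 -0.1 -0. ] q [-0.19  0.47  1.5  -0.    1.17 -1.93] w 0.6 t 12.4667
```

View pics/s6.png

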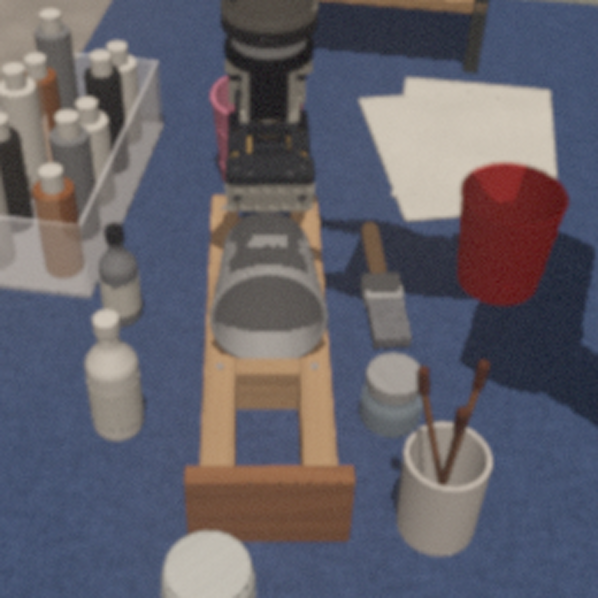

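```bash
python3 -c "
from h import *
c=capture('side')
px=lambda x,y,z:((proj(c,[O+U*x+N*y+K*z])[0]-[200,120])*2.3).round()
for th in(-.12,0,.3,.5,.8):
    # pivot 45,41; pail axis pitched th (bottom up)
    d=np.array([-np.cos(th),np.sin(th)]);e=np.array([np.sin(th),np.cos(th)]);p=np.array([45,41])
    f=lambda a,b:px((p+d*a+e*b)[0],-2,(p+d*a+e*b)[1])
    print(th,'rim low',f(0,0),'rim top',f(0,110),'bottom top corner',f(120,99))
"
```

```text
-0.12 rim low [267. 362.] rim top [268. 268.] bottom top corner [267. 209.]
0 rim low [267. 362.] rim top [268. 277.] bottom top corner [267. 204.]
0.3 rim low [267. 362.] rim top [269. 306.] bottom top corner [268. 201.]
0.5 rim low [267. 362.] rim top [269. 329.] bottom top corner [268. 206.]
0.8 rim low [267. 362.] rim top [269. 367.] bottom top corner [269. 229.]
```

By projection (rim top about row 277, low about row 360) the pail is still lying flat with its rim at the bar. The fingertip slid up over the bottom's edge. I'll go back behind it, push lower, and follow the arc with a forward bias.

```bash
python3 -m pendant '[[[0,-0.04,0],[0,0,0],0],[[0,-0.078,0],[0,0,0],0],[[0,-0.078,0],[0,0,0],0],[[0,-0.078,0.035],[0,0,0],0],[[0,-0.078,0.067],[0,0,0],0],[[0,-0.078,0.067],[0,0,0],0],[[0,-0.07,0.067],[0,0,0],0],[[0,-0.062,0.067],[0,0,0],0],[[0,-0.057,0.067],[0,0,0],0],[[0,-0.057,0.067],[0,0,0],0]]'; python3 -c "
from h import *
rackpos(178)"
```

```text
time: 13.4
tool_pos: [574.6, -87.7, 276.5]
tcp_rot: [-3.135, -0.001, -2.969]
contact_force: [0.6, -4.3, 1.3]
grip_width: 0.5
point rack -99.7 -3.7 98.5 tilt 0.007 F [ 0.6 -4.3  1.3] q [-0.28  0.57  1.53 -0.01  1.04 -2.02] w 0.5 t 13.4
```

```bash
python3 -m pendant '[[[0,0.006,0],[0,0,0],0],[[0,0.01,-0.006],[0,0,0],0],[[0,0.014,-0.012],[0,0,0],0],[[0,0.018,-0.018],[0,0,0],0],[[0,0.022,-0.023],[0,0,0],0],[[0,0.026,-0.028],[0,0,0],0],[[0,0.031,-0.033],[0,0,0],0]]'; python3 -c "
from h import *
rackpos(178)
c=capture('side');save('s7',c['color'],(200,120,460,380),2.3)"
```

```text
time: 13.98
tool_pos: [569.8, -59.1, 311.0]
tcp_rot: [-3.131, 0.002, -2.97]
contact_force: [0.6, -12.0, 10.3]
grip_width: 0.1
point rack -71.4 -4.2 133.0 tilt 0.011 F [  0.6 -12.   10.3] q [-0.23  0.51  1.52 -0.01  1.1  -1.97] w 0.1 t 13.9833
```

```bash
python3 -c "
import cv2,numpy as np
for n in('s6','s7'):
    g=cv2.cvtColor(cv2.imread(f'pics/{n}.png'),cv2.COLOR_BGR2GRAY)
    for c in (250,285): print(n,c,list(zip(range(200,380,5),np.mean(g[200:380:5,c-3:c+4],1).astype(int))))
"
```

```text
s6 250 [(200, np.int64(106)), (205, np.int64(110)), (210, np.int64(98)), (215, np.int64(70)), (220, np.int64(82)), (225, np.int64(83)), (230, np.int64(84)), (235, np.int64(96)), (240, np.int64(118)), (245, np.int64(128)), (250, np.int64(88)), (255, np.int64(86)), (260, np.int64(85)), (265, np.int64(98)), (270, np.int64(144)), (275, np.int64(137)), (280, np.int64(94)), (285, np.int64(88)), (290, np.int64(88)), (295, np.int64(88)), (300, np.int64(88)), (305, np.int64(89)), (310, np.int64(91)), (315, np.int64(90)), (320, np.int64(90)), (325, np.int64(90)), (330, np.int64(114)), (335, np.int64(154)), (340, np.int64(155)), (345, np.int64(155)), (350, np.int64(154)), (355, np.int64(155)), (360, np.int64(152)), (365, np.int64(150)), (370, np.int64(150)), (375, np.int64(120))]
s6 285 [(200, np.int64(106)), (205, np.int64(120)), (210, np.int64(100)), (215, np.int64(66)), (220, np.int64(83)), (225, np.int64(84)), (230, np.int64(86)), (235, np.int64(113)), (240, np.int64(130)), (245, np.int64(124)), (250, np.int64(87)), (255, np.int64(89)), (260, np.int64(88)), (265, np.int64(104)), (270, np.in
[... 1336 characters left out ...]
64(125)), (220, np.int64(126)), (225, np.int64(90)), (230, np.int64(89)), (235, np.int64(88)), (240, np.int64(89)), (245, np.int64(111)), (250, np.int64(156)), (255, np.int64(158)), (260, np.int64(158)), (265, np.int64(158)), (270, np.int64(157)), (275, np.int64(161)), (280, np.int64(161)), (285, np.int64(162)), (290, np.int64(161)), (295, np.int64(160)), (300, np.int64(144)), (305, np.int64(99)), (310, np.int64(93)), (315, np.int64(94)), (320, np.int64(92)), (325, np.int64(93)), (330, np.int64(95)), (335, np.int64(94)), (340, np.int64(94)), (345, np.int64(95)), (350, np.int64(100)), (355, np.int64(150)), (360, np.int64(154)), (365, np.int64(153)), (370, np.int64(151)), (375, np.int64(123))]
```

The rim's top edge has dropped from row 273 to 302, so the pail is pitched about 0.27 rad and tipping over the bar. I'll continue along the arc.

```bash
python3 -m pendant '[[[0,0.004,-0.006],[0,0,0],0],[[0,0.009,-0.011],[0,0,0],0],[[0,0.014,-0.016],[0,0,0],0],[[0,0.02,-0.02],[0,0,0],0],[[0,0.026,-0.024],[0,0,0],0],[[0,0.032,-0.027],[0,0,0],0],[[0,0.038,-0.03],[0,0,0],0],[[0,0.044,-0.033],[0,0,0],0]]'; python3 -c "
from h import *
rackpos(178)
c=capture('side');save('s8',c['color'],(200,120,460,380),2.3)
g=cv2.cvtColor(cv2.imread('pics/s8.png'),cv2.COLOR_BGR2GRAY)
for q in (250,285): print(q,[(r,int(g[r,q-3:q+4].mean())) for r in range(200,380,5)])"
```

```text
time: 14.7
tool_pos: [561.9, -14.0, 343.0]
tcp_rot: [-3.135, 0.0, -2.97]
contact_force: [-0.1, -4.9, 9.3]
grip_width: 0.4
point rack -24.8 -3.7 165.0 tilt 0.006 F [-0.1 -4.9  9.3] q [-0.16  0.46  1.51 -0.01  1.16 -1.9 ] w 0.4 t 14.7
250 [(200, 111), (205, 110), (210, 108), (215, 112), (220, 134), (225, 145), (230, 123), (235, 94), (240, 94), (245, 94), (250, 92), (255, 94), (260, 94), (265, 123), (270, 158), (275, 159), (280, 159), (285, 160), (290, 159), (295, 161), (300, 152), (305, 155), (310, 161), (315, 161), (320, 161), (325, 160), (330, 161), (335, 161), (340, 153), (345, 111), (350, 99), (355, 96), (360, 89), (365, 87), (370, 87), (375, 87)]
285 [(200, 122), (205, 114), (210, 107), (215, 110), (220, 132), (225, 152), (230, 105), (235, 93), (240, 93), (245, 94), (250, 92), (255, 94), (260, 93), (265, 129), (270, 158), (275, 161), (280, 160), (285, 160), (290, 162), (295, 162), (300, 157), (305, 158), (310, 164), (315, 164), (320, 164), (325, 164), (330, 166), (335, 164), (340, 154), (345, 106), (350, 98), (355, 95), (360, 90), (365, 88), (370, 87), (375, 87)]
```

```bash
python3 -m pendant '[[[0,0.006,-0.003],[0,0,0],0],[[0,0.012,-0.006],[0,0,0],0],[[0,0.019,-0.008],[0,0,0],0],[[0,0.025,-0.01],[0,0,0],0],[[0,0.032,-0.011],[0,0,0],0],[[0,0.038,-0.012],[0,0,0],0],[[0,0.044,-0.012],[0,0,0],0],[[0,0.05,-0.012],[0,0,0],0]]'; python3 -c "
from h import *
rackpos(178)
c=capture('side');save('s9',c['color'],(200,120,460,380),2.3)
g=cv2.cvtColor(cv2.imread('pics/s9.png'),cv2.COLOR_BGR2GRAY)
for q in (250,285): print(q,[(r,int(g[r,q-3:q+4].mean())) for r in range(200,480,5)])"
```

```text
time: 15.42
tool_pos: [553.7, 35.6, 356.8]
tcp_rot: [-3.135, 0.004, -2.97]
contact_force: [-2.7, -5.3, 28.5]
grip_width: 0.6
point rack 25.5 -4.5 178.8 tilt 0.007 F [-2.7 -5.3 28.5] q [-0.07  0.44  1.52 -0.01  1.18 -1.81] w 0.6 t 15.4167
250 [(200, 54), (205, 58), (210, 59), (215, 43), (220, 62), (225, 107), (230, 112), (235, 108), (240, 110), (245, 129), (250, 141), (255, 143), (260, 102), (265, 92), (270, 95), (275, 95), (280, 92), (285, 92), (290, 95), (295, 94), (300, 99), (305, 123), (310, 149), (315, 151), (320, 151), (325, 151), (330, 152), (335, 151), (340, 148), (345, 145), (350, 151), (355, 152), (360, 151), (365, 152), (370, 153), (375, 152), (380, 153), (385, 138), (390, 95), (395, 91), (400, 93), (405, 92), (410, 69), (415, 56), (420, 54), (425, 54), (430, 56), (435, 76), (440, 87), (445, 89), (450, 86), (455, 85), (460, 85), (465, 101), (470, 118), (475, 118)]
285 [(200, 57), (205, 55), (210, 55), (215, 45), (220, 62), (225, 111), (230, 114), (235, 108), (240, 107), (245, 123), (250, 139), (255, 138), (260, 100), (265, 95), (270, 94), (275, 94), (280, 91), (285, 91), (290, 94), (295, 95), (300, 100), (305, 139), (310, 152), (315, 152), (320, 152), (325, 152), (330, 153), (335, 153), (340, 153), (345, 147), (350, 155), (355, 154), (360, 155), (365, 154), (370, 155), (375, 155), (380, 156), (385, 138), (390, 94), (395, 90), (400, 91), (405, 92), (410, 68), (415, 55), (420, 56), (425, 57), (430, 56), (435, 85), (440, 84), (445, 84), (450, 85), (455, 85), (460, 87), (465, 106), (470, 120), (475, 118)]
```

View pics/s9.png

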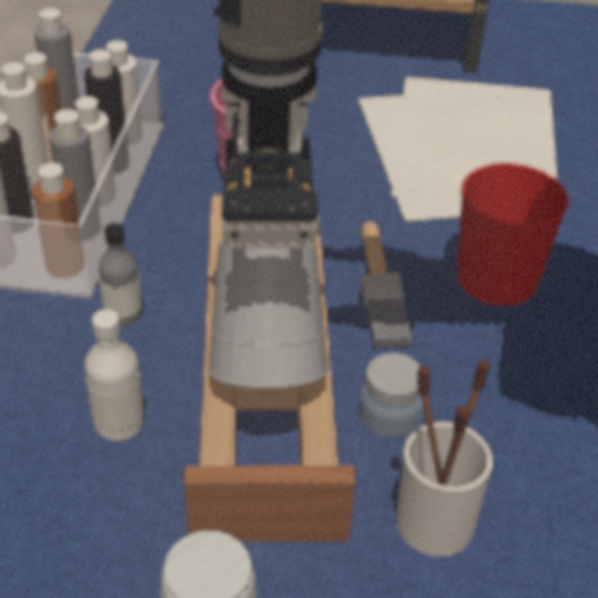

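The pail is pitched about 0.95 rad, close to the balance point, and its front rim is at row 388. I'll raise the tip slightly and push near the top corner.

```bash
python3 -m pendant '[[[0,0.004,-0.005],[0,0,0],0],[[0,0.01,-0.01],[0,0,0],0],[[0,0.017,-0.013],[0,0,0],0],[[0,0.024,-0.014],[0,0,0],0],[[0,0.031,-0.014],[0,0,0],0],[[0,0.038,-0.014],[0,0,0],0],[[0,0.038,-0.014],[0,0,0],0]]'; python3 -c "
from h import *
rackpos(178)
c=capture('side');save('s10',c['color'],(200,120,460,380),2.3)
g=cv2.cvtColor(cv2.imread('pics/s10.png'),cv2.COLOR_BGR2GRAY)
for q in (250,285): print(q,[(r,int(g[r,q-3:q+4].mean())) for r in range(200,480,5)])
px=lambda x,y,z:((proj(c,[O+U*x+N*y+K*z])[0]-[200,120])*2.3).round()
for m in(95,100,105,110):print(m,'rim front',px(m+55,-2,50),'rim back',px(m-55,-2,50),'bottom front',px(m+44,-2,170),'bottom back',px(m-44,-2,170))"
```

```text
time: 16.05
tool_pos: [546.1, 74.2, 364.5]
tcp_rot: [-3.14, -0.008, -2.969]
contact_force: [0.3, -0.1, 0.6]
grip_width: 0.6
point rack 65.6 -1.5 186.5 tilt 0.002 F [ 0.3 -0.1  0.6] q [-0.    0.43  1.51 -0.    1.21 -1.75] w 0.6 t 16.05
250 [(200, 114), (205, 113), (210, 74), (215, 55), (220, 55), (225, 55), (230, 62), (235, 69), (240, 46), (245, 61), (250, 110), (255, 115), (260, 109), (265, 110), (270, 124), (275, 97), (280, 96), (285, 119), (290, 144), (295, 128), (300, 91), (305, 89), (310, 86), (315, 87), (320, 91), (325, 90), (330, 97), (335, 117), (340, 123), (345, 124), (350, 126), (355, 124), (360, 124), (365, 124), (370, 126), (375, 124), (380, 125), (385, 127), (390, 125), (395, 133), (400, 125), (405, 125), (410, 126), (415, 126), (420, 126), (425, 131), (430, 117), (435, 57), (440, 57), (445, 56), (450, 56), (455, 68), (460, 86), (465, 102), (470, 121), (475, 118)]
285 [(200, 54), (205, 44), (210, 48), (215, 54), (220, 55), (225, 58), (230, 56), (235, 54), (240, 46), (245, 61), (250, 118), (255, 118), (260, 108), (265, 109), (270, 119), (275, 98), (280, 132), (285, 155), (290, 154), (295, 139), (300, 89), (305, 87), (310, 89), (315, 88), (320, 91), (325, 93), (330, 112), (335, 123), (340, 123), (345, 124), (350, 128), (355, 122), (360, 123), (365, 125), (370, 126), (375, 125), (380, 127), (385, 127), (390, 127), (395, 131), (400, 126), (405, 129), (410, 130), (415, 130), (420, 128), (425, 131), (430, 124), (435, 63), (440, 54), (445, 52), (450, 54), (455, 63), (460, 83), (465, 108), (470, 121), (475, 118)]
95 rim front [268. 441.] rim back [267. 352.] bottom front [270. 336.] bottom back [269. 265.]
100 rim front [268. 446.] rim back [267. 356.] bottom front [270. 340.] bottom back [269. 269.]
105 rim front [268. 450.] rim back [267. 359.] bottom front [270. 345.] bottom back [269. 273.]
110 rim front [268. 455.] rim back [267. 363.] bottom front [270. 349.] bottom back [269. 276.]
```

The pail has toppled onto its mouth: bottom front edge at row 333, rim front at row 432, so its centre is at rack x≈90. Next I rotate the gripper 90° and tilt it so the body clears, then push low along the rails.

```bash
cat >> h.py <<'E'
def plan2(rx,ry,z,a,off=178):
    Z=-np.cos(a)*K-np.sin(a)*U;X=np.cos(a)*U-np.sin(a)*K;T=np.c_[X,-N,Z]
    s=get_obs();C=Ro.from_euler("xyz",s["tcp_rot"]).as_matrix();p=O+U*rx+N*ry+K*z-Z*off
    print("t",s["time"],"tgt",p.round(),"shift",(C.T@(p-s["tool_pos"])/1e3).round(4),"turn",Ro.from_matrix(C.T@T).as_rotvec().round(3))
E
python3 -m pendant '[[[0,-0.02,-0.03],[0,0,0.1],0],[[0,-0.05,-0.05],[0,0,0.22],0],[[0,-0.09,-0.05],[0,0,0.34],0],[[0,-0.13,-0.05],[0,0,0.46],0],[[0,-0.17,-0.05],[0,0,0.58],0],[[0,-0.17,-0.05],[0,0,0.7],0],[[0,-0.17,-0.05],[0,0,0.82],0],[[0,-0.17,-0.05],[0,0,0.94],0],[[0,-0.17,-0.05],[0,0,1.06],0],[[0,-0.17,-0.05],[0,0,1.18],0]]'
python3 -m pendant '[[[0,0,0],[0,0,0.12],0],[[0,0,0],[0,0,0.24],0],[[0,0,0],[0,0,0.36],0],[[0,0,0],[0,0,0.39],0],[[0,0,0],[0,0,0.39],0]]'
python3 -c "
from h import *
rackpos(178);plan2(-15,-2,190,-.6);plan2(-5,-2,66,-.6)"
```

```text
time: 16.93
tool_pos: [575.8, -95.2, 414.9]
tcp_rot: [-3.134, -0.001, 2.126]
contact_force: [0.5, 0.1, -0.1]
grip_width: 0.4
time: 17.35
tool_pos: [575.8, -95.0, 415.0]
tcp_rot: [-3.134, 0.002, 1.741]
contact_force: [-0.4, -0.3, 0.3]
grip_width: 0.2
point rack -106.2 -2.5 237.0 tilt 0.002 F [-0.4 -0.3  0.3] q [-0.29  0.44  1.34 -0.01  1.37 -0.46] w 0.2 t 17.35
t 17.35 tgt [ 576. -105.  337.] shift [-0.0095 -0.0012  0.0782] turn [-0.008  0.602  0.   ]
t 17.35 tgt [574. -95. 213.] shift [ 0.0008 -0.0003  0.2021] turn [-0.008  0.602  0.   ]
```

```bash
python3 -m pendant '[[[0,0,0.01],[0,0.12,0],0],[[0,0,0.03],[0,0.24,0],0],[[0,0,0.06],[0,0.36,0],0],[[0,0,0.09],[0,0.48,0],0],[[0,0,0.12],[0,0.6,0],0],[[0,0,0.15],[0,0.6,0],0],[[0,0,0.18],[0,0.6,0],0],[[0,0,0.202],[0,0.6,0],0],[[0,0,0.202],[0,0.6,0],0],[[0,0,0.202],[0,0.6,0],0]]'
python3 -c "
from h import *
rackpos(178);plan2(78,-2,66,-.6)"
```

```text
time: 18.18
tool_pos: [574.4, -95.5, 212.7]
tcp_rot: [-3.132, -0.599, 1.738]
contact_force: [-0.4, 1.0, 1.3]
grip_width: 0.7
point rack -5.7 -0.8 65.7 tilt -0.599 F [-0.4  1.   1.3] q [-0.41  0.73  1.5   0.5   1.31 -0.82] w 0.7 t 18.1833
t 18.1833 tgt [560. -13. 213.] shift [ 0.0691 -0.      0.047 ] turn [-0.009  0.001 -0.001]
```

```bash
python3 -m pendant '[[[0.008,0,0.0055],[0,0,0],0],[[0.015,0,0.01],[0,0,0],0],[[0.021,0,0.0143],[0,0,0],0],[[0.027,0,0.0184],[0,0,0],0],[[0.033,0,0.0225],[0,0,0],0],[[0.039,0,0.0265],[0,0,0],0],[[0.045,0,0.0306],[0,0,0],0],[[0.05,0,0.034],[0,0,0],0],[[0.054,0,0.0367],[0,0,0],0],[[0.058,0,0.0394],[0,0,0],0]]'
python3 -c "
from h import *
rackpos(178)
c=capture('side');save('s11',c['color'],(200,120,460,380),2.3)
g=cv2.cvtColor(cv2.imread('pics/s11.png'),cv2.COLOR_BGR2GRAY)
for q in (250,285): print(q,[(r,int(g[r,q-3:q+4].mean())) for r in range(240,500,5)])
px=lambda x,y,z:((proj(c,[O+U*x+N*y+K*z])[0]-[200,120])*2.3).round()
for m in(90,120,130,140,145):print(m,'rim front',px(m+55,-2,50),'bottom front',px(m+44,-2,170),px(m,-46,170),px(m,42,170))"
```

```text
time: 19.02
tool_pos: [562.6, -26.1, 213.9]
tcp_rot: [-3.135, -0.597, 1.739]
contact_force: [0.5, -4.8, 4.8]
grip_width: 0.3
point rack 64.4 -1.2 66.7 tilt -0.597 F [ 0.5 -4.8  4.8] q [-0.31  0.69  1.59  0.56  1.23 -0.77] w 0.3 t 19.0167
250 [(240, 144), (245, 121), (250, 66), (255, 61), (260, 115), (265, 141), (270, 76), (275, 61), (280, 61), (285, 60), (290, 80), (295, 150), (300, 155), (305, 155), (310, 154), (315, 154), (320, 157), (325, 155), (330, 155), (335, 155), (340, 156), (345, 155), (350, 152), (355, 154), (360, 143), (365, 115), (370, 115), (375, 117), (380, 117), (385, 120), (390, 125), (395, 117), (400, 118), (405, 118), (410, 118), (415, 119), (420, 118), (425, 120), (430, 120), (435, 126), (440, 117), (445, 119), (450, 119), (455, 119), (460, 122), (465, 128), (470, 118), (475, 117), (480, 108), (485, 88), (490, 86), (495, 83)]
285 [(240, 176), (245, 172), (250, 101), (255, 62), (260, 109), (265, 111), (270, 56), (275, 60), (280, 60), (285, 58), (290, 92), (295, 151), (300, 155), (305, 156), (310, 154), (315, 155), (320, 156), (325, 156), (330, 154), (335, 151), (340, 155), (345, 153), (350, 152), (355, 155), (360, 150), (365, 123), (370, 117), (375, 117), (380, 116), (385, 119), (390, 131), (395, 114), (400, 117), (405, 118), (410, 120), (415, 119), (420, 120), (425, 121), (430, 120), (435, 131), (440, 123), (445, 123), (450, 122), (455, 123), (460, 124), (465, 127), (470, 118), (475, 117), (480, 112), (485, 89), (490, 86), (495, 82)]
90 rim front [268. 437.] bottom front [270. 332.] [217. 295.] [321. 295.]
120 rim front [269. 464.] bottom front [270. 358.] [216. 320.] [323. 320.]
130 rim front [269. 473.] bottom front [270. 367.] [216. 328.] [323. 328.]
140 rim front [269. 482.] bottom front [270. 377.] [216. 337.] [324. 337.]
145 rim front [269. 487.] bottom front [271. 381.] [216. 341.] [324. 341.]
```

```bash
python3 -m pendant '[[[0.003,0,0.002],[0,0,0],0],[[0.006,0,0.0041],[0,0,0],0],[[0.009,0,0.0061],[0,0,0],0],[[0.011,0,0.0075],[0,0,0],0],[[0.0125,0,0.0085],[0,0,0],0],[[0.0125,0,0.0085],[0,0,0],0]]'
python3 -m pendant '[[[0.0012,0,0.0008],[0,0,0],0],[[0.0025,0,0.0017],[0,0,0],0],[[0.0025,0,0.0017],[0,0,0],0]]'
python3 -c "
from h import *
rackpos(178)"
```

```text
time: 19.57
tool_pos: [559.8, -11.0, 213.5]
tcp_rot: [-3.133, -0.598, 1.739]
contact_force: [0.6, -3.5, 2.6]
grip_width: 0.7
time: 19.82
tool_pos: [559.4, -8.2, 213.4]
tcp_rot: [-3.133, -0.598, 1.738]
contact_force: [0.9, -3.6, 1.7]
grip_width: 0.6
point rack 82.6 -0.8 66.3 tilt -0.598 F [ 0.9 -3.6  1.7] q [-0.28  0.69  1.61  0.57  1.21 -0.76] w 0.6 t 19.8167
```

Still just sliding friction (about 4 N). I'll creep on until the stop pushes back.

```bash
python3 -m pendant '[[[0.0012,0,0.0008],[0,0,0],0],[[0.0025,0,0.0017],[0,0,0],0],[[0.0025,0,0.0017],[0,0,0],0]]'
python3 -m pendant '[[[0.0012,0,0.0008],[0,0,0],0],[[0.0025,0,0.0017],[0,0,0],0],[[0.0025,0,0.0017],[0,0,0],0]]'
python3 -c "
from h import *
rackpos(178)"
```

```text
time: 20.07
tool_pos: [558.8, -5.2, 213.5]
tcp_rot: [-3.133, -0.598, 1.738]
contact_force: [1.4, -2.3, 2.0]
grip_width: 0.5
time: 20.32
tool_pos: [558.6, -3.1, 213.7]
tcp_rot: [-3.135, -0.595, 1.739]
contact_force: [0.5, -8.5, 4.6]
grip_width: 0.7
point rack 87.5 -1.1 66.4 tilt -0.595 F [ 0.5 -8.5  4.6] q [-0.27  0.68  1.61  0.57  1.2  -0.75] w 0.7 t 20.3167
```

```bash
python3 -m pendant '[[[0.0012,0,0.0008],[0,0,0],0],[[0.0022,0,0.0015],[0,0,0],0],[[0.0022,0,0.0015],[0,0,0],0]]'
python3 -c "
from h import *
rackpos(178)"
python3 -m pendant '[[[-0.01,0,-0.0068],[0,0,0],0],[[-0.03,0,-0.0204],[0,0,0],0],[[-0.05,0,-0.034],[0,0,0],0],[[-0.06,0,-0.06],[0,0,0],0],[[-0.06,0,-0.1],[0,0,0],0],[[-0.06,0,-0.14],[0,0,0],0],[[-0.1,0,-0.18],[0,0,0],0],[[-0.13,0,-0.21],[0,0,0],0],[[-0.13,0,-0.21],[0,0,0],0]]'
python3 -c "
from h import *
rackpos(178)
c=capture('top');save('tf',c['color'],(205,120,485,330),2.85)
px=lambda x,y,z:((proj(c,[O+U*x+N*y+K*z])[0]-[205,120])*2.85).round()
print('expect bottom disc c',px(145,-2,170),[px(145+44*a,-2+44*b,170) for a,b in((1,0),(-1,0),(0,1),(0,-1))],'stop',px(200,-70,85),px(200,70,85))
"
```

```text
time: 20.57
tool_pos: [558.8, -2.0, 214.1]
tcp_rot: [-3.138, -0.592, 1.739]
contact_force: [1.0, -16.0, 4.7]
grip_width: -0.1
point rack 88.0 -1.9 66.4 tilt -0.592 F [  1.  -16.    4.7] q [-0.27  0.68  1.61  0.57  1.19 -0.75] w -0.1 t 20.5667
time: 21.32
tool_pos: [597.2, -226.4, 315.0]
tcp_rot: [-3.135, -0.595, 1.737]
contact_force: [-0.1, 0.2, -0.7]
grip_width: 0.3
point rack -139.1 -2.1 167.6 tilt -0.595 F [-0.1  0.2 -0.7] q [-0.57  0.73  1.19  0.42  1.65 -0.8 ] w 0.3 t 21.3167
expect bottom disc c [129. 333.] [array([ 64., 344.]), array([194., 321.]), array([139., 397.]), array([119., 269.])] stop [ 59. 278.] [ 87. 464.]
```

View pics/tf.png

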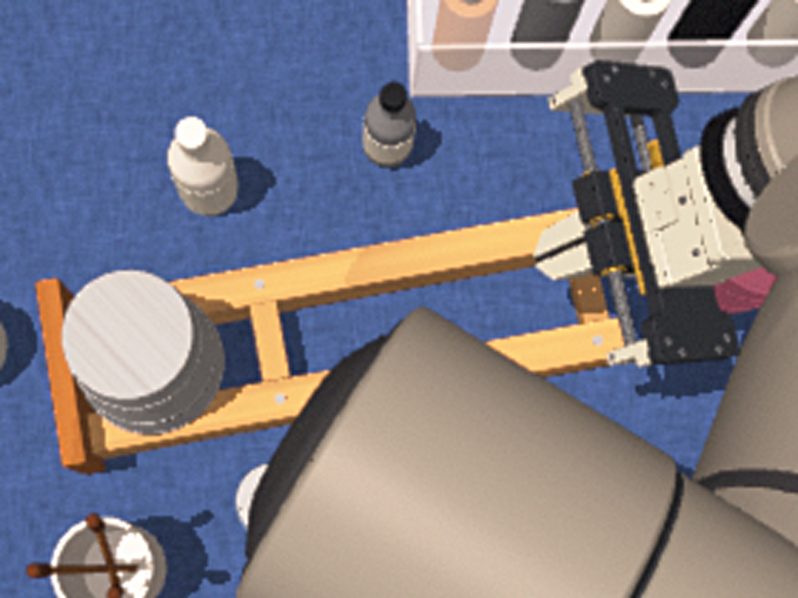

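The bottom disc spans columns 63–193 and rows 270–400, so its centre is (128,335). I expected (129,333) for x=145, so it sits against the stop and level. The robot is clear with about zero force.

```bash
python3 -c "
from plant import *
print(close_job())"
```

```text
the job is handed in; nothing more can be done
None
```

The pail is mouth-down across both rails, up against the end stop and released. I handed the job in at about 21 s of the 64 s allowed; no verdict is reported.

- **What I did:** I gripped the pail's wall at the rim and laid it on its side, mouth towards the stop. Then I tipped it over the cross bar with the closed fingers and slid it along to the stop.
- **What went wrong on the way:** The first push at the bar locked on friction, and the fingertip then slipped over the pail's edge. The second try started lower and followed an arc, and that worked.
- **Position:** In the last top view the pail's bottom is centred at crop pixel (128,335). I predicted (129,333) for rack x = 145 mm, y = −2 mm, so it is within about 2 mm.
- **Contact with the stop:** The push force rose from about 4 N to 16 N as the pail met the stop. After the arm backed off, the wrist force read about 0 N.
- **Bystanders:** The bottles and mug look unmoved in the last picture. The tin and jar are only partly visible there and the brush is hidden by the arm. Jar and brush looked in place in the last side view I inspected, just before the pail toppled.

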